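Lock the artefact case with the curved hook

ROBOT

A 7-joint arm with a two-finger parallel gripper is mounted at the origin on the work surface. World frame = base frame: x ahead of the robot, y to its left, z up, the work surface at z = 0. Lengths are in m, angles in rad, forces in N, time in s.
With the tool pointing down it reaches from about 0.4 to 0.75 m from the base axis. Payload 19.5 kg.
Tool frame: the origin (TCP) lies at the very end of the fingers, on their centre line; the grasp point (between the pads) lies 19 mm behind it (ctrl.grasp_offset is the x of the grasp point in the tool frame, in m); x points along the fingers, z is the direction in which the jaws open and shut, and the axes are right-handed (so a half turn about x gives the same grasp; the last joint's range is limited). The gripper opens to 85 mm and grips with 20 to 120 N. Pads are 22 mm wide; open, the fingers measure 114 mm over their backs; the gripper's body (76 mm by 85 mm) begins 54 mm behind the grasp point. The pads swing forward as they close: fully open they stand 13 mm farther back than shut.
Start: joints at [1.171, 0.707, -0.028, 1.485, 0.022, 0.951, -0.075], TCP at [0.201, -0.539, 0.231] pointing down, gripper open.
Joint ranges: [-2.71, 2.71], [-0.32, 2.16], [-1.57, 1.52], [0, 2.45], [-1.46, 4.6], [0, 2.02], [-2.83, 2.83]. Speed limits (rad/s): [1.89, 1.89, 2.57, 2.57, 3.01, 3.01, 3.01].

INTERFACE

Orientations are given as a unit quaternion [x, y, z, w].
In Python, from bench import ctrl gives the robot as it stands. The module is installed in compiled form; this text tells all that it offers.
- The arm moves only by the shell command python3 -m pendant 'ROWS' [FORCE]. ROWS is JSON, one flat list of numbers, 7 for each row, row after row: the shift along the tool's x, y, z in m, then the turn, a rotation vector about the tool's x, y, z in degrees, then the closure, from -1 (fully open) to 1 (shut), so that 0 is half open. In form: [x, y, z, wx, wy, wz, claw, x, y, z, wx, wy, wz, claw, ...]. A call has 1 to 12 rows; each row is the pose to reach, as a shift and turn from the pose commanded when the call began, along the tool's axes at that moment; what a row does not reach only later rows make up. A row lasts 1/10 s, in which the tool goes at most 50 mm and 8.59 degrees, less where a joint would pass 70% of its speed; a pose out of reach is approached as far as the arm can. A call with a gripper value outside its range is refused whole. The fingers move at their own pace and stop on an object; FORCE is the grip in N (left out, the last holds). Time passes only in rows, so rows that repeat a pose let the fingers close. It gives the time, the measured TCP pose, the force and the opening at its end, in the units of the state.
- ctrl.sense(): the state, without advancing time (a new reading comes with each control period).
- ctrl.read_camera(name): name is "scene" or "top" or "wrist"; returns a dict with "color" (480x640x3 uint8, red, green, blue), "z_map" (480x640 float32, m along the optical axis (not along the pixel's ray), 0 where there is no reading), "K" (3x3 intrinsics, pixels), "origin" and "attitude" of the camera in the world; the wrist camera has in their place "tool_from_camera" (4x4, takes a point from camera to tool coordinates, whose origin is the TCP and whose axes are the tool frame's). Camera axes: x right, y up, looking along -z (the intrinsics and any distortion apply to the point x, -y, -z); pixel columns grow to the right and rows downward; lengths in m; the calibration is good to about 2 mm. A picture is of the moment at which its call begins: read the wrist's pose just before it.
- ctrl.close_job(): hands the job in, once; it reports no verdict.
The state is a dict: "t": time; "qpos": joint angles; "qvel": joint speeds; "tau": joint torques, N m; "tcp_pos": TCP position; "tcp_rot": TCP orientation; "wrist_force": force on the tool from outside, world axes, zero at the start; "torque": the same for the moment, N m; "gripper_width": finger opening in m.
Only numpy, scipy, OpenCV 4.12 (cv2) and the standard library are available. Lean on these libraries where they do the work, as an engineer would, in place of code of your own. Each camera call takes 0.05 s, during which the arm holds its last target. There are 200 camera calls.

TASK

Lock the grey artefact case: pick up the curved locking hook by its upright grip plate and swing it along its own arc, tip first, through the steel loop standing on the lid, until the loop stands round the middle of the bend and the bend runs squarely through it. Leave the hook lying flat on the lid, let go, and leave the straight pin and the clay bowl where they are.

Things in the scene. Friction and masses are not known exactly. Their poses are not given: they have to be found in the camera images.
- hook: Steel C-hook, flat on table; 10 mm rod. Origin: bend's centre, at underside; z up. In mm: rod's centre line on a 50 radius circle from tip at 20 deg (47,17) by mid-bend (0,50) to (-50,0), then straight to (-50,-45); gap faces -y. Grip plate on shank: centre (-50,-25), 10 thick in x, 30 long in y, top 45 above underside. Tip advances as hook turns clockwise (from above) about origin. 0.16 kg.
- loop (a point): Point on the case's lid amid the opening of the fixed upright steel loop (8 mm rod arch). Opening 36 mm wide (y) and 36 high above the lid, loop top at 44; x: level axis through the opening; z up. Hook may enter from either face. The grey case is fixed; lid level, 50 mm above the table, 200 (x) by 240 mm (y), this point at its centre.
- straight_pin: Straight steel pin, not wanted, lying across the case from the hook: 10 mm rod along x, from -65 to +75 mm, 70 mm crossbar along y at x = -60, similar upright grip plate at x = -35, top 45 mm above underside. Origin at underside on the rod's line. Leave in place.
- bowl: Small clay bowl, 100 mm across, 45 mm high, beyond the case; origin at the centre of its underside. Leave in place.
There are look-alikes about, which are no part of the job. What is shaped like the hook but blue or purple is not meant.

How it is judged:
At the end, for the whole second after the job is handed in: The hook lies flat (within 7 deg) and still on the lid, its rod through the loop: the opening's middle within 20 mm of the bend's middle along each hook axis, hook x within 24 deg of loop x, either way round. Straight pin and bowl moved under 30 mm (x of loop in the frame of hook between -0.02 and 0.02 m and y of loop in the frame of hook between 0.03 and 0.07 m and z of loop in the frame of hook between -0.008 and 0.008 m and angle between the x axis of hook and the x axis of loop, either way round below 0.42 rad and angle between hook's own z axis and vertical below 0.12 rad and linear speed of hook below 0.02 m/s); the robot touches nothing.
It fails at once if the straight pin is moved more than 30 mm (distance of straight_pin from where it was at the start of the episode above 0.03 m).
It fails at once if the bowl is moved more than 30 mm (distance of bowl from where it was at the start of the episode above 0.03 m).
It also fails if it takes over 45 s, if anything falls off the work surface, if the arm or the gripper's body presses on something with over 40 N, if the wrist force passes 120 N, or if a joint passes its speed limit or range.

## Working session

There is one attempt and no reset: what is moved stays moved. The work goes in short steps, Python scripts to look and compute and a shell command to move; the robot and the scene stay as the last step left them, time stands still between calls to the robot, and variables do not carry over. Pictures are saved under pics/ and viewed, about 8 in all and at most 12, crops included, and the job is handed in when it is done.

```bash
mkdir -p pics; cat > h.py <<'E'
import numpy as np,cv2
from scipy.spatial.transform import Rotation as R
from bench import ctrl
def cam(n):
    s=ctrl.sense(); d=ctrl.read_camera(n)
    if n=="wrist":
        T=np.eye(4);T[:3,:3]=R.from_quat(s['tcp_rot']).as_matrix();T[:3,3]=s['tcp_pos']
        d['T']=T@np.array(d['tool_from_camera'])
    else:
        a=np.array(d['attitude']);T=np.eye(4)
        T[:3,:3]=a if a.shape==(3,3) else R.from_quat(a).as_matrix();T[:3,3]=d['origin'];d['T']=T
    return d
def cloud(d):
    K=np.array(d['K']);z=d['z_map'];v,u=np.mgrid[:480,:640]
    p=np.stack([(u-K[0,2])/K[0,0]*z,-(v-K[1,2])/K[1,1]*z,-z],-1)
    w=p@d['T'][:3,:3].T+d['T'][:3,3]; w[z==0]=np.nan
    return w
def save(d,f): cv2.imwrite('pics/'+f,d['color'][:,:,::-1])
E
python3 - <<'E'
from h import *
print(ctrl.sense())
for n in ["top","scene"]:
    d=cam(n);save(d,n+'0.png');np.savez(n+'0.npz',**{k:np.array(v) for k,v in d.items()})
    print([k for k in d],d['K'],d['T'])
E
```

```text
{'t': 0.0, 'qpos': array([ 1.1713107 ,  0.70710154, -0.02763774,  1.48499594,  0.0220083 ,
        0.95088791, -0.07550629]), 'qvel': array([ 0.00054042, -0.00118228, -0.00032926, -0.00093036,  0.00047031,
       -0.00111625,  0.00010429]), 'tau': array([-3.21121406e-04, -8.83211946e+01,  1.23458829e+00, -2.36176103e+01,
        1.68617594e-02,  6.44354310e-03, -2.10313669e-05]), 'tcp_pos': array([ 0.20128102, -0.53834111,  0.23082883]), 'tcp_rot': array([ 0.40325781,  0.58131577, -0.40283487,  0.58067132]), 'wrist_force': array([0.1868395 , 0.11166758, 0.26068039]), 'torque': array([-0.0292818 ,  0.01307028,  0.04387183]), 'gripper_width': 0.08536604359833588}
['color', 'z_map', 'K', 'origin', 'attitude', 'T'] [[601.54470933   0.         324.45552945]
 [  0.         601.54470933 246.65676694]
 [  0.           0.           1.        ]] [[-0.00612091  0.98367031 -0.17987567  0.19606612]
 [-0.99989372 -0.00840069 -0.01191522 -0.09770204]
 [-0.01323173  0.17978363  0.98361719  1.51583227]
 [ 0.          0.          0.          1.        ]]
['color', 'z_map', 'K', 'origin', 'attitude', 'T'] [[601.76080126   0.         317.14282724]
 [  0.         601.76080126 243.56906602]
 [  0.           0.           1.        ]] [[-0.09676609 -0.81376601  0.57308045  1.1873688 ]
 [ 0.99529266 -0.08222233  0.05130316 -0.01778384]
 [ 0.00537124  0.57534717  0.81789167  1.06956021]
 [ 0.          0.          0.          1.        ]]
```

View pics/top0.png

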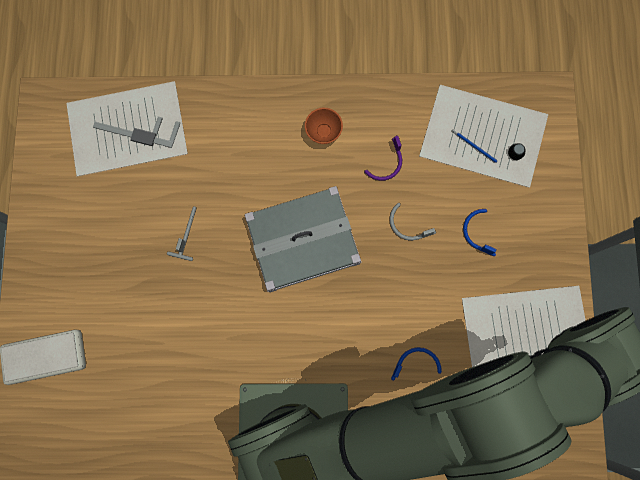

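View pics/scene0.png

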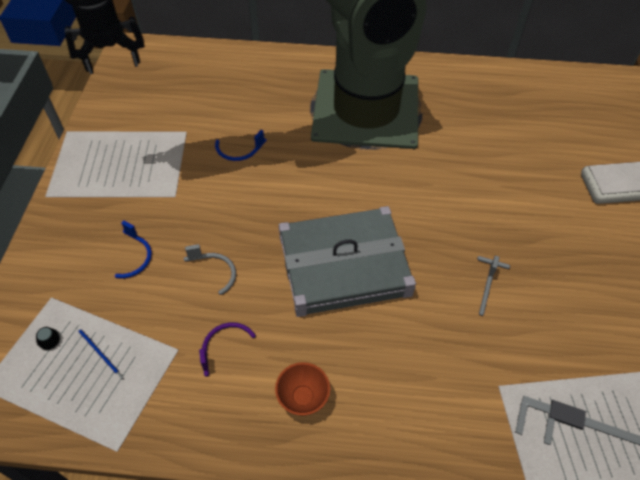

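The top view shows the grey hook at about (410,222): tip at (399,204), grip plate at (427,233). The case centre and loop are at (301,236), the straight pin at (183,235) and the bowl at (323,125). The scene view agrees. Next I'll measure these.

```bash
cat >> h.py <<'E'
def ray(d,uv,z):
    K=np.array(d['K']);uv=np.atleast_2d(uv).astype(float)
    r=np.c_[(uv[:,0]-K[0,2])/K[0,0],-(uv[:,1]-K[1,2])/K[1,1],-np.ones(len(uv))]@d['T'][:3,:3].T
    o=d['T'][:3,3]; return o+r*((z-o[2])/r[:,2])[:,None]
def circ(p):
    A=np.c_[2*p,np.ones(len(p))];s=np.linalg.lstsq(A,(p**2).sum(1),rcond=None)[0]
    return s[:2],np.sqrt(s[2]+s[:2]@s[:2])
E
python3 - <<'E'
from h import *
s=ctrl.sense();print('tool axes\n',R.from_quat(s['tcp_rot']).as_matrix().round(3))
d=dict(np.load('top0.npz'));w=cloud(d)
hsv=cv2.cvtColor(d['color'],cv2.COLOR_RGB2HSV)
g=(hsv[...,1]<70)
m=np.zeros_like(g);m[195:250,380:445]=g[195:250,380:445]
n,l,st,c=cv2.connectedComponentsWithStats(m.astype(np.uint8));k=1+st[1:,4].argmax();v,u=np.where(l==k);print(st[k])
p=ray(d,np.c_[u,v],0.01)
print('zmax',np.nanmax(w[v,u,2]), 'plate px',np.c_[u,v][w[v,u,2]>.03].mean(0))
pl=w[v,u][w[v,u,2]>.035];print('plate top',pl.mean(0),np.ptp(pl,0))
arc=p[(u<412)][:,:2];print('circ',circ(arc))
# case
for sgn in [0]:
    lid=(w[...,2]>.04)&(w[...,2]<.058);lid[:180]=0;lid[300:]=0;lid[:,:235]=0;lid[:,370:]=0
    pp=w[lid];cn=cv2.minAreaRect((pp[:,:2]*1000).astype(np.float32));print('lid',cn,np.median(pp[:,2]))
    lp=(w[...,2]>.07);lp[:180]=0;lp[300:]=0;lp[:,:270]=0;lp[:,335:]=0
    q=w[lp];print('loop',q.mean(0),q[:,2].max(),cv2.minAreaRect((q[:,:2]*1000).astype(np.float32)))
E
```

```text
tool axes
 [[-0.     0.937  0.35 ]
 [ 0.001  0.35  -0.937]
 [-1.     0.    -0.001]]
[390 203  46  38 304]
zmax 0.05208406017021883 plate px [428.25454545 231.72727273]
plate top [ 0.50143182 -0.33948408  0.04394232] [0.01534988 0.02797522 0.01632675]
circ (array([ 0.54079763, -0.29779876]), np.float64(0.047884481608668435))
lid ((488.4480285644531, -24.17132568359375), (204.50648498535156, 245.73855590820312), 17.1588077545166) 0.05005166948486628
loop [ 0.48859601 -0.02367765  0.08664159] 0.09747552582232077 ((488.7166748046875, -23.97245979309082), (8.847112655639648, 49.47802734375), 20.242271423339844)
```

```bash
python3 -m pendant '[0,0.1,-0.02,-30,0,0,-1, 0,0.2,-0.05,-60,0,0,-1, 0,0.351,-0.081,-89.5,0,0,-1, 0,0.351,-0.081,-89.5,0,0,-1, 0,0.351,-0.081,-89.5,0,0,-1, 0,0.351,-0.081,-89.5,0,0,-1, 0,0.351,-0.081,-89.5,0,0,-1, 0,0.351,-0.081,-89.5,0,0,-1, 0,0.351,-0.081,-89.5,0,0,-1, 0,0.351,-0.081,-89.5,0,0,-1, 0,0.351,-0.081,-89.5,0,0,-1, 0,0.351,-0.081,-89.5,0,0,-1]' 80
python3 -m pendant '[0,0,0,0,0,0,-1,0,0,0,0,0,0,-1,0,0,0,0,0,0,-1]'
python3 - <<'E'
from h import *
s=ctrl.sense();print(s['qpos'].round(2),s['tcp_pos']);M=R.from_quat(s['tcp_rot']).as_matrix();print(M.round(3))
d=cam('wrist');w=cloud(d);save(d,'w1.png')
hsv=cv2.cvtColor(d['color'],cv2.COLOR_RGB2HSV)
q=(w[...,2]>.036)&(w[...,2]<.055)&(np.hypot(w[...,0]-.5014,w[...,1]+.3395)<.035)
P=w[q];print('plate',P.shape,P.mean(0),np.median(P[:,2]),cv2.minAreaRect((P[:,:2]*1000).astype(np.float32)))
q=(w[...,2]>.004)&(w[...,2]<.015)&(hsv[...,1]<80)&(np.hypot(w[...,0]-.5408,w[...,1]+.298)<.08)
A=w[q];f=(A[:,0]-.5408)*np.cos(.35)+(A[:,1]+.298)*np.sin(.35);h=-(A[:,0]-.5408)*np.sin(.35)+(A[:,1]+.298)*np.cos(.35)
A=A[h>0];print('arc',A.shape,circ(A[:,:2]))
E
```

```text
t: 1.3
tcp_pos: [0.5016, -0.3398, 0.2309]
tcp_rot: [-0.123, 0.696, 0.123, 0.696]
wrist_force: [-0.7, -0.3, -0.6]
gripper_width: 0.0852
t: 1.6
tcp_pos: [0.5018, -0.3397, 0.2313]
tcp_rot: [-0.122, 0.696, 0.122, 0.696]
wrist_force: [0.8, -0.5, 0.8]
gripper_width: 0.0854
[ 0.74  0.78 -0.43  1.35  0.34  1.08  0.61] [ 0.50178451 -0.33974344  0.2312814 ]
[[-0.    -0.341  0.94 ]
 [ 0.     0.94   0.341]
 [-1.     0.    -0.   ]]
plate (329, 3) [ 0.49993346 -0.33787563  0.04486912] 0.0451400315310333 ((500.3101806640625, -339.0187072753906), (9.961023330688477, 29.869421005249023), 17.80717658996582)
arc (1416, 3) (array([ 0.53911171, -0.29820198]), np.float64(0.04832918187679095))
```

View pics/w1.png

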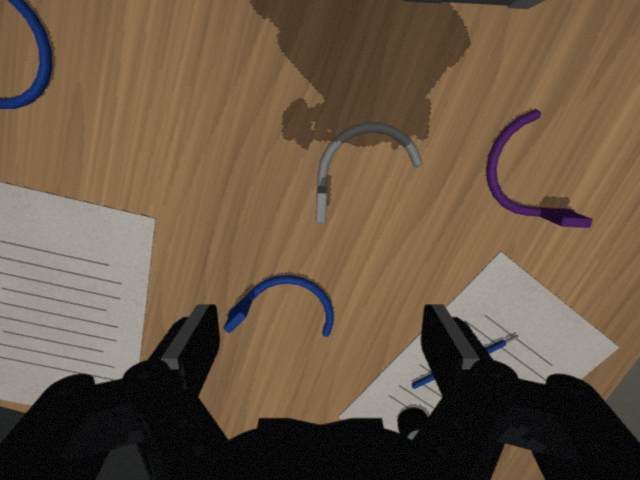

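The wrist view shows the hook's grip plate at about (321,205), and it stands clear of the other items. Plate height (45 mm), its size (10 × 30) and the arc radius (48 mm) agree with the given sizes. I'll descend and grip.

```bash
python3 -m pendant '[0.05,0.002,-0.0015,0,0,0,-1, 0.1,0.002,-0.0015,0.5,0,0,-1, 0.14,0.002,-0.0015,0.5,0,0,-1, 0.17,0.002,-0.0015,0.5,0,0,-1, 0.195,0.002,-0.0015,0.5,0,0,-1, 0.21,0.002,-0.0015,0.5,0,0,-1, 0.217,0.002,-0.0015,0.5,0,0,-1, 0.217,0.002,-0.0015,0.5,0,0,-1]' 80
python3 -m pendant '[0,0,0,0,0,0,0.5,0,0,0,0,0,0,0.7,0,0,0,0,0,0,1,0,0,0,0,0,0,1,0,0,0,0,0,0,1,0,0,0,0,0,0,1,0,0,0,0,0,0,1]' 80
```

```text
t: 2.45
tcp_pos: [0.4997, -0.3383, 0.0142]
tcp_rot: [-0.12, 0.697, 0.12, 0.697]
wrist_force: [0.9, -0.5, 0.6]
gripper_width: 0.0855
t: 3.15
tcp_pos: [0.4999, -0.3385, 0.0147]
tcp_rot: [-0.12, 0.697, 0.12, 0.697]
wrist_force: [-0.1, 1.4, 5.9]
gripper_width: 0.0088
```

```bash
python3 -m pendant '[-0.03,0,0,0,0,0,1,-0.07,0,0,0,0,0,1,-0.11,0,0,-8,0,0,1,-0.135,0.01,0.01,-16,0,0,1,-0.135,0.04,0.025,-24,0,0,1,-0.135,0.07,0.042,-32,0,0,1,-0.135,0.1,0.06,-40,0,0,1,-0.135,0.13,0.077,-48,0,0,1,-0.135,0.16,0.095,-56,0,0,1,-0.135,0.185,0.11,-64,0,0,1,-0.135,0.2015,0.1195,-72,0,0,1,-0.135,0.2015,0.1195,-80,0,0,1]'
python3 -m pendant '[0,0,0,-6,0,0,1,0,0,0,-12.5,0,0,1,0,0,0,-12.5,0,0,1,0,0,0,-12.5,0,0,1,0,0,0,-12.5,0,0,1]'
python3 - <<'E'
from h import *
s=ctrl.sense();print(s['qpos'].round(2),s['tcp_pos']);M=R.from_quat(s['tcp_rot']).as_matrix();print(M.round(3))
d=cam('wrist');save(d,'w2.png');w=cloud(d)
t=cam('top');save(t,'t2.png')
hsv=cv2.cvtColor(d['color'],cv2.COLOR_RGB2HSV)
ps=np.radians(112);H=s['tcp_pos'][:2]+np.array([[np.cos(ps),-np.sin(ps)],[np.sin(ps),np.cos(ps)]])@[.05,.025]
print('H expected',H)
q=(w[...,2]>.125)&(w[...,2]<.155)&(abs(np.hypot(w[...,0]-H[0],w[...,1]-H[1])-.05)<.02)
A=w[q];L=(A[:,:2]-H)@np.array([[np.cos(ps),-np.sin(ps)],[np.sin(ps),np.cos(ps)]])
k=L[:,1]>-.002;print('ring',k.sum(),np.median(A[k,2]),A[k,2].min(),A[k,2].max(), 'hookframe circ',circ(L[k]),'x range',L[k].min(0),L[k].max(0))
# tilt: plane through top
c,_,_,_=np.linalg.lstsq(np.c_[L[k],np.ones(k.sum())],A[k,2],rcond=None);print('slope',c)
q=(w[...,2]>.075)&(w[...,2]<.1)&(np.hypot(w[...,0]-.4885,w[...,1]+.024)<.04);q2=w[q]
print('loop',q2.shape,q2[:,:2].mean(0),cv2.minAreaRect((q2[:,:2]*1000).astype(np.float32)) if len(q2)>5 else 0)
E
```

```text
t: 4.35
tcp_pos: [0.5455, -0.1056, 0.1495]
tcp_rot: [-0.542, 0.454, 0.542, 0.455]
wrist_force: [0.6, -0.5, -1.9]
gripper_width: 0.0091
t: 4.85
tcp_pos: [0.545, -0.1086, 0.1493]
tcp_rot: [-0.586, 0.396, 0.586, 0.396]
wrist_force: [0.8, 0.3, -1.3]
gripper_width: 0.0089
[ 0.53  0.89 -0.79  1.65  0.75  0.94  1.41] [ 0.54503203 -0.10859084  0.14933463]
[[-0.    -0.928 -0.372]
 [-0.    -0.372  0.928]
 [-1.     0.     0.   ]]
H expected [ 0.5031221  -0.07159681]
ring 8137 0.14396851328108617 0.13745087795284489 0.14678523348477618 hookframe circ (array([-0.00085424,  0.00292007]), np.float64(0.047892871230184576)) x range [-0.0544997  -0.00198637] [0.05136752 0.05474437]
slope [-0.00156791  0.00089332  0.1436704 ]
loop (1024, 3) [ 0.48776872 -0.02846639] ((487.0498352050781, -24.132755279541016), (8.258874893188477, 48.41095733642578), 17.86961555480957)
```

View pics/w2.png

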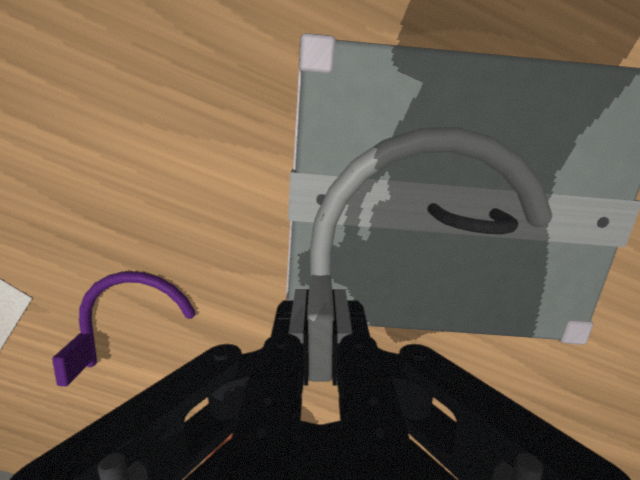

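The wrist view shows the hook held level, its plate between the pads at (320,330). The tip at (540,215) is just past the loop's end at (505,220), on the intended entry side. I'll lower to about 5 mm above the lid.

```bash
python3 -m pendant '[0.02,0,0,0,0,0,1,0.04,0,0,0,0,0,1,0.06,0,0,0,0,0,1,0.072,0,0,0,0,0,1,0.079,0,0,0,0,0,1,0.079,0,0,0,0,0,1,0.079,0,0,0,0,0,1]'
python3 - <<'E'
from h import *
s=ctrl.sense();M=R.from_quat(s['tcp_rot']).as_matrix();ps0=np.arctan2(M[1,2],M[0,2]);print(np.degrees(ps0),s['tcp_pos'])
d=cam('wrist');save(d,'w3.png');w=cloud(d)
yl=np.radians(17.4);loop=np.array([.488,-.024])
H=loop+.05*np.array([np.sin(yl),-np.cos(yl)])
rot=lambda a:np.array([[np.cos(a),-np.sin(a)],[np.sin(a),np.cos(a)]])
for a in range(112,16,-8):
    a=max(a,17.4);T=H+rot(np.radians(a))@[-.05,-.025]
    dl=np.r_[T-s['tcp_pos'][:2],0];print(a,(M.T@dl).round(4)[1:],round(np.degrees(ps0)-a,1))
q=(w[...,2]>.087)&(w[...,2]<.105)&(np.hypot(w[...,0]-.4885,w[...,1]+.024)<.035);q2=w[q]
print('loop',q2.shape,q2[:,:2].mean(0),cv2.minAreaRect((q2[:,:2]*1000).astype(np.float32)))
E
```

```text
t: 5.65
tcp_pos: [0.5454, -0.1085, 0.0709]
tcp_rot: [0.586, -0.395, -0.586, -0.396]
wrist_force: [0.3, 0.8, -1.1]
gripper_width: 0.0088
111.9893664594172 [ 0.54538038 -0.10847454  0.07091254]
112 [ 0.0006 -0.    ] -0.0
104 [ 0.0078 -0.003 ] 8.0
96 [ 0.0153 -0.005 ] 16.0
88 [ 0.0231 -0.0059] 24.0
80 [ 0.0309 -0.0057] 32.0
72 [ 0.0386 -0.0044] 40.0
64 [ 0.046  -0.0021] 48.0
56 [0.053  0.0013] 56.0
48 [0.0595 0.0056] 64.0
40 [0.0654 0.0107] 72.0
32 [0.0705 0.0167] 80.0
24 [0.0747 0.0232] 88.0
loop (1633, 3) [ 0.48701654 -0.02637729] ((487.10626220703125, -23.652002334594727), (8.474950790405273, 36.11776351928711), 17.21711540222168)
```

View pics/w3.png

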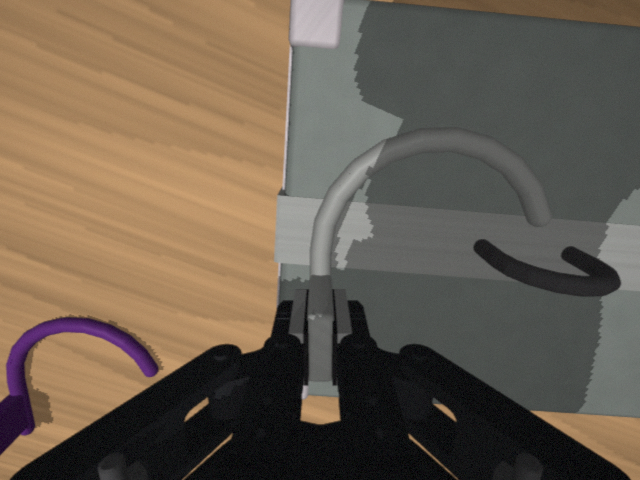

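The tip at (540,217) faces the middle of the opening, between the loop's feet at (482,245) and (572,253). I'll swing the first half of the arc.

```bash
python3 -m pendant '[0,0.004,-0.0015,4,0,0,1,0,0.008,-0.003,8,0,0,1,0,0.0115,-0.004,12,0,0,1,0,0.015,-0.005,16,0,0,1,0,0.019,-0.0055,20,0,0,1,0,0.023,-0.006,24,0,0,1,0,0.027,-0.006,28,0,0,1,0,0.031,-0.0055,32,0,0,1,0,0.035,-0.005,36,0,0,1,0,0.0385,-0.0045,40,0,0,1,0,0.0425,-0.0035,44,0,0,1,0,0.0425,-0.0035,44,0,0,1]'
python3 - <<'E'
from h import *
s=ctrl.sense();M=R.from_quat(s['tcp_rot']).as_matrix();ps0=np.arctan2(M[1,2],M[0,2]);print(np.degrees(ps0),s['tcp_pos'])
d=cam('wrist');save(d,'w4.png')
yl=np.radians(17.4);loop=np.array([.4875,-.024])
H=loop+.05*np.array([np.sin(yl),-np.cos(yl)])
rot=lambda a:np.array([[np.cos(a),-np.sin(a)],[np.sin(a),np.cos(a)]])
for a in list(range(64,20,-8))+[17.4]:
    T=H+rot(np.radians(a))@[-.05,-.025]
    dl=np.r_[T-s['tcp_pos'][:2],0];print(a,(M.T@dl).round(4)[1:],round(np.degrees(ps0)-a,1))
E
```

```text
t: 6.9
tcp_pos: [0.507, -0.1278, 0.071]
tcp_rot: [-0.395, 0.586, 0.395, 0.587]
wrist_force: [-0.5, 0.3, -0.7]
gripper_width: 0.0084
67.91692376485265 [ 0.5070118  -0.12784174  0.07098383]
64 [ 0.0038 -0.0013] 3.9
56 [ 0.0112 -0.0038] 11.9
48 [ 0.0189 -0.0052] 19.9
40 [ 0.0266 -0.0056] 27.9
32 [ 0.0344 -0.0049] 35.9
24 [ 0.042  -0.0031] 43.9
17.4 [ 0.048  -0.0008] 50.5
```

View pics/w4.png

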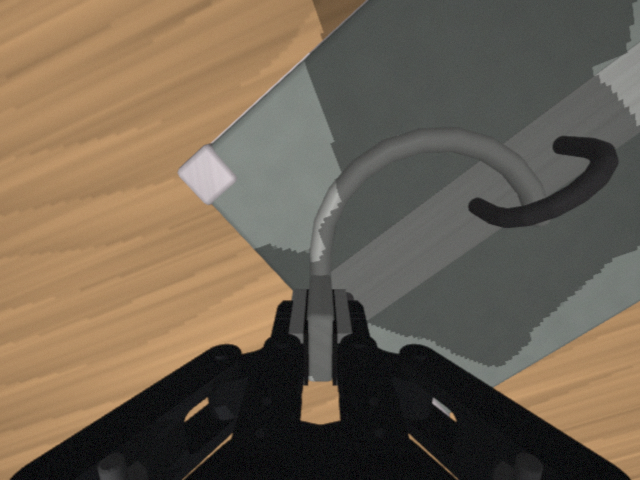

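The rod is now inside the loop: the feet are at (477,205) and (560,145), the rod runs between them, and there is no contact force. I'll finish the arc.

```bash
python3 -m pendant '[0,0.004,-0.0013,4,0,0,1,0,0.0075,-0.0026,8,0,0,1,0,0.0112,-0.0038,12,0,0,1,0,0.015,-0.0046,16,0,0,1,0,0.019,-0.0052,20,0,0,1,0,0.0228,-0.0055,24,0,0,1,0,0.0266,-0.0056,28,0,0,1,0,0.0305,-0.0053,32,0,0,1,0,0.0344,-0.0049,36,0,0,1,0,0.0382,-0.004,40,0,0,1,0,0.042,-0.003,44,0,0,1,0,0.0452,-0.002,47.5,0,0,1]'
python3 -m pendant '[0,0.0028,0.0012,3,0,0,1,0,0.0028,0.0012,3,0,0,1,0.002,0.0028,0.0012,3,0,0,1,0.004,0.0028,0.0012,3,0,0,1,0.0055,0.0028,0.0012,3,0,0,1,0.0055,0.0028,0.0012,3,0,0,1,0.0055,0.0028,0.0012,3,0,0,1]'
python3 - <<'E'
from h import *
s=ctrl.sense();M=R.from_quat(s['tcp_rot']).as_matrix();print(np.degrees(np.arctan2(M[1,2],M[0,2])),s['tcp_pos'],s['wrist_force'])
d=cam('wrist');save(d,'w5.png')
E
```

```text
t: 8.15
tcp_pos: [0.4646, -0.1123, 0.0705]
tcp_rot: [-0.126, 0.696, 0.126, 0.696]
wrist_force: [-0.4, 0.8, -1.2]
gripper_width: 0.0092
t: 8.85
tcp_pos: [0.4644, -0.1097, 0.0647]
tcp_rot: [-0.108, 0.699, 0.108, 0.699]
wrist_force: [-0.8, 0.0, -1.0]
gripper_width: 0.0086
17.524882505745136 [ 0.46443706 -0.1096983   0.06472273] [-0.79370558  0.00954923 -1.01878742]
```

View pics/w5.png

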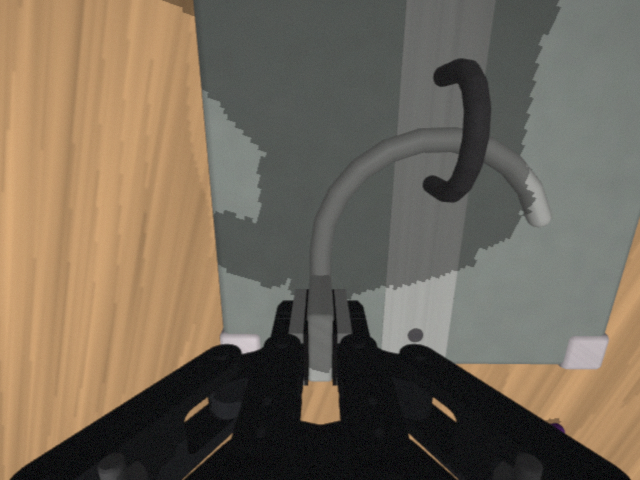

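The feet are at (440,75) and (435,185), and the rod crosses midway at the bend's middle (440,140). There is no contact force yet, so I'll lower slightly and then release.

```bash
python3 -m pendant '[0.001,0,0,0,0,0,1,0.001,0,0,0,0,0,1,0.001,0,0,0,0,0,1]'
python3 -m pendant '[0,0,0,0,0,0,0.6,0,0,0,0,0,0,0.3,0,0,0,0,0,0,0,0,0,0,0,0,0,0,0,0,0,0,0,0,0,0,0,0,0,0,0,0]' 20
python3 -m pendant '[-0.02,0,0,0,0,0,0,-0.05,0,0,0,0,0,0,-0.09,0,0,0,0,0,0,-0.13,0,0,0,0,0,0,-0.13,0,0,0,0,0,0,-0.13,0,0,0,0,0,0]'
python3 - <<'E'
from h import *
s=ctrl.sense();print(s['tcp_pos'],s['t'])
d=cam('wrist');save(d,'w6.png');w=cloud(d)
hsv=cv2.cvtColor(d['color'],cv2.COLOR_RGB2HSV)
a=np.radians(17.4);L=(w[...,:2]-[.4875,-.024])@np.array([[np.cos(a),-np.sin(a)],[np.sin(a),np.cos(a)]])
q=(w[...,2]>.0555)&(w[...,2]<.066)&(abs(np.hypot(L[...,0],L[...,1]+.05)-.05)<.025)&(L[...,1]>-.05)
P=L[q];Z=w[q][:,2];print('rod',len(P),'centre in loop frame',circ(P),P.min(0),P.max(0))
q=(w[...,2]>.085)&(w[...,2]<.105)&(abs(L[...,0]+.05)<.03)&(abs(L[...,1]+.075)<.03)
print('plate loopframe',q.sum(),cv2.minAreaRect((L[q]*1000).astype(np.float32)),np.median(w[q][:,2]))
k=(abs(np.hypot(P[:,0],P[:,1]+.05)-.05)<.0025);c=np.linalg.lstsq(np.c_[P[k],np.ones(k.sum())],Z[k],rcond=None)[0];print('slope',c)
t=cam('top');b=np.load('top0.npz')['color'].astype(int);D=abs(t['color'].astype(int)-b).max(2)
print('bowl diff',(D[105:150,300:345]>40).sum(),'pin diff',(D[200:265,160:205]>40).sum());save(t,'t6.png')
E
```

```text
t: 9.2
tcp_pos: [0.4645, -0.1098, 0.0645]
tcp_rot: [-0.108, 0.699, 0.107, 0.699]
wrist_force: [-4.0, -0.9, 21.5]
gripper_width: 0.0086
t: 9.8
tcp_pos: [0.4644, -0.1096, 0.0638]
tcp_rot: [-0.108, 0.699, 0.108, 0.699]
wrist_force: [1.1, 0.2, -0.4]
gripper_width: 0.0427
t: 10.4
tcp_pos: [0.4646, -0.1098, 0.1942]
tcp_rot: [-0.108, 0.699, 0.107, 0.699]
wrist_force: [0.5, 1.1, -0.5]
gripper_width: 0.0427
[ 0.46457672 -0.10982519  0.1941976 ] 10.4
rod 2287 centre in loop frame (array([-0.00073649, -0.04604441]), np.float64(0.04663224630593601)) [-0.05400194 -0.04997112] [0.05128805 0.02481306]
plate loopframe 579 ((-49.52955627441406, -75.6151123046875), (9.609806060791016, 30.34579086303711), 0.07030483335256577) 0.09508707288396692
slope [ 0.00128587 -0.00430256  0.05984568]
bowl diff 0 pin diff 0
```

View pics/w6.png

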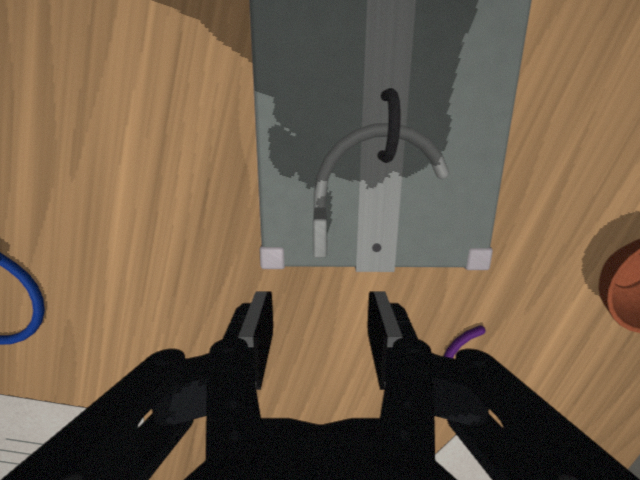

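The hook lies flat with its bend through the loop, whose feet are at (388,93) and (386,155); the rod crosses at (386,130). The gripper is clear, and the pin and bowl have not moved, so I'll hand in.

```bash
python3 -c "from bench import ctrl; print(ctrl.close_job())"
```

```text
the job is handed in; nothing more can be done
None
```

The hook is through the loop and lying on the lid, the gripper has let go, and the job was handed in at about 10.5 s. No verdict came back. I gripped the hook by its plate, swung it clockwise about its bend centre through the loop, set it on the lid and backed the gripper 130 mm up.

Last checks before handing in:
- **Position:** the plate was at (-49.5, -75.6) mm in the loop frame, against an ideal (-50, -75). That puts the bend's middle within about 1 mm of the opening's middle and the hook square to it within about 1°.
- **Flatness:** the rod top was at 59.8 mm and the plate top at 95 mm, as they should be on the 50 mm lid. The tilt was under 0.3°.
- **Pin and bowl:** the before and after top images showed no change at either.
- **Forces:** about 1 N through the swing, and 21 N briefly when pressing the hook onto the lid.

One check disagreed. The circle fitted to the rod after release came out with radius 46.6 mm and its centre about 4 mm off along y. I put this down to the partial view and the loop in the data, since the rod's extents and the plate agree with the ideal pose. Even 4 mm is well inside the 20 mm allowed.

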